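# Close and code-lock the gauge keeper

## Robot

A 6-joint arm with a two-finger parallel gripper is mounted at the origin on the work surface. World frame = base frame: x ahead of the robot, y to its left, z up, the work surface at z = 0. Lengths are in mm, angles in degrees, forces in N, time in s.
With the tool pointing down it reaches from about 350 to 850 mm from the base axis. Payload 8.1 kg.
Tool frame: the origin (TCP) lies at the centre of the arm's flange, where the gripper is bolted on; the fingertips stand 173 mm ahead of it and the grasp point (between the pads) lies 155 mm ahead of it; z points along the fingers, y is the line along which they close (so a half turn about z gives the same grasp; the last joint's range is limited). The gripper opens to 85 mm and grips with 20 to 120 N. Pads are 22 mm wide; open, the fingers measure 114 mm over their backs; the gripper's body (76 mm by 85 mm) begins 54 mm behind the grasp point. The pads swing forward as they close: fully open they stand 13 mm farther back than shut.
Start: joints at [-73.476, 7.471, 85.268, -0, 87.261, -4.893], TCP at [219.114, -558.566, 404.692] pointing down, gripper open.
Joint ranges: [-169.43, 169.43], [-51.17, 129.36], [1.28, 143.12], [-76.62, 256.62], [0, 156.53], [-152.29, 152.29]. Speed limits (degrees/s): [136.94, 136.94, 159.86, 180, 180, 180].

## Interface

Orientations are given as [roll, pitch, yaw] about the fixed x, y, z axes, in that order (R = Rz(yaw) Ry(pitch) Rx(roll)).
In Python, from bench import * gives the robot as it stands.
- The arm moves only by the shell command python3 -m jog 'ROWS' [FORCE]. ROWS is text: rows parted by semicolons, each of 7 numbers parted by spaces: the shift along the tool's x, y, z scaled (see below), then the turn, a rotation vector about the tool's x, y, z scaled (see below), then the closure, from -1 (fully open) to 1 (shut). In form: tx ty tz wx wy wz hand; .... A call has 1 to 5 rows; each row shifts and turns the commanded pose from where the row before left it, along the tool's axes as they then stand; what a row does not reach is not made up. The controller multiplies each number of a shift by 0.1 m and each number of a turn by 60 degrees. A row lasts 1/8 s, in which the tool goes at most 62.5 mm and 10.7 degrees, less where a joint would pass 70% of its speed; a pose out of reach is approached as far as the arm can. A call with a number of a shift or a turn outside -1 to 1 is refused whole. A call with a gripper value outside its range is refused whole. The fingers move at their own pace and stop on an object; FORCE is the grip in N (left out, the last holds). Time passes only in rows, so rows that do not move let the fingers close. It gives the time, the measured TCP pose, the force, the opening and the grip force at its end, in the units of the state.
- sense(): the state, without advancing time (a new reading comes with each control period).
- snapshot(name): name is "side" or "top"; returns a dict with "img" (480x640x3 uint8, red, green, blue), "fx", "fy", "cx", "cy" (pixels), "extrinsics" (4x4, takes a point from camera to world coordinates). Camera axes: x right, y down, z forward; pixel columns grow to the right and rows downward; lengths in mm; the calibration is good to about 2 mm. A picture is of the moment at which its call begins. There is no depth.
- hand_in(): hands the job in; it is judged then, once.
The state is a dict: "time": time; "joint_pos": joint angles; "qd": joint speeds; "joint_efforts": joint torques, N m; "tool_pos": TCP position; "tcp_rot": TCP orientation; "ft_force": force on the tool from outside, world axes, zero at the start; "wrist_torque": the same for the moment, N m; "finger_gap": finger opening in mm; "grip_force": force on a finger pad.
Only numpy, scipy, OpenCV 4.12 (cv2) and the standard library are available. Lean on these libraries where they do the work, as an engineer would, in place of code of your own. Each camera call takes 0.05 s, during which the arm holds its last target. There are 200 camera calls.

## Task

Put the reference ball away: lower the loose black cover onto the keeper's pot, without dropping it, so that it sits seated and level on the rim. Then set the code one dial at a time, in this order: red to 4, yellow to 1, blue to 6 (count the ticks clockwise from the broad zero tick; the pointer is the white line on the bar), and last press the green button fully down. Leave the other things on the bench where they are.

Things in the scene. Friction and masses are not known exactly. Their poses are not given: they have to be found in the camera images.
- keeper: gauge keeper, a grey console fixed to the bench, 260 mm (x) by 320 mm (y) by 30 mm tall, origin under its centre, z up. The three dials stand on it 100 mm apart in a row along y at x = -70 mm (their colours in any order), the pot at (75, 85) mm and the button at (75, -85) mm.
- pot_rim (a point): centre of the open mouth of the keeper's fixed aluminium pot, level with the rim (75 mm above the bench). The pot is 84 mm outside, 74 mm inside, 45 mm tall; a white reference ball stands in it, its top 9 mm below the rim.
- cover_mid (a point): loose cover, its centre half-way up (21 mm over its underside), z up. From below: boss of 33 mm radius, 6 mm high, that enters the pot; black disc of 47 mm radius, 8 mm thick, that rests on the rim (disc top 7 mm below this point); orange round post to hold, 16 mm diameter, 28 mm tall (top 21 mm above). About 130 g. Lies boss down on the bench; seated, this point is 15 mm above the rim.
- red_grip (a point): red code dial: point on its turning axis, 7 mm below the top of its upright finger bar (42 mm long, 14 wide, 32 tall). The bar stands on a turning disc of 22 mm radius (top 23 mm below this point) over a fixed black scale disc of 41 mm radius (top 31 mm below). x runs along the bar, so pinch along y; the -x end is the pointer, a white line on that half of the bar's top. z is up.
- red (a joint): red dial angle, 0 to 4.19 rad, growing clockwise seen from above. At 0 the pointer is on the broad white zero tick, along the console's -x (towards the robot). Thin white ticks follow every 30 degrees (0.524 rad), numbers 1 to 8 clockwise; 4 is 2.094 rad. Light friction (0.03 N m), no detents, stays where left.
- yellow_grip (a point): yellow code dial: point on its turning axis, 7 mm below the top of its upright finger bar (42 mm long, 14 wide, 32 tall). The bar stands on a turning disc of 22 mm radius (top 23 mm below this point) over a fixed black scale disc of 41 mm radius (top 31 mm below). x runs along the bar, so pinch along y; the -x end is the pointer, a white line on that half of the bar's top. z is up.
- yellow (a joint): yellow dial angle, 0 to 4.19 rad, growing clockwise seen from above. At 0 the pointer is on the broad white zero tick, along the console's -x (towards the robot). Thin white ticks follow every 30 degrees (0.524 rad), numbers 1 to 8 clockwise; 1 is 0.524 rad. Light friction (0.03 N m), no detents, stays where left.
- blue_grip (a point): blue code dial: point on its turning axis, 7 mm below the top of its upright finger bar (42 mm long, 14 wide, 32 tall). The bar stands on a turning disc of 22 mm radius (top 23 mm below this point) over a fixed black scale disc of 41 mm radius (top 31 mm below). x runs along the bar, so pinch along y; the -x end is the pointer, a white line on that half of the bar's top. z is up.
- blue (a joint): blue dial angle, 0 to 4.19 rad, growing clockwise seen from above. At 0 the pointer is on the broad white zero tick, along the console's -x (towards the robot). Thin white ticks follow every 30 degrees (0.524 rad), numbers 1 to 8 clockwise; 6 is 3.142 rad. Light friction (0.03 N m), no detents, stays where left.
- lock_top (a point): centre of the top of the round green push button (32 mm wide) on the console
- lock (a joint): travel of the green button in m, 0 to 0.006, pressed straight down; a spring returns it; 5 N presses it fully
- mug: bystander: blue ceramic mug, 80 mm wide, 95 mm tall, origin under its centre
- cleaner: bystander: white bottle, 50 mm wide, 130 mm tall, origin under its centre
- ring_gauge: bystander: steel ring, 68 mm outside, 40 mm hole, 22 mm tall, origin under its centre
- bush: bystander: turned brass sample, 44 mm wide, 40 mm tall, origin under its centre
- screwdriver: bystander: screwdriver lying flat, about 200 mm long along its x, origin under its middle
- block_case: bystander: flat wooden case, 90 x 140 x 35 mm, origin under its centre
Mind the look-alikes: they are no part of the job. What is shaped like the part that bears cover_mid but pink, purple or turquoise is not meant.

How it is judged (in metres and radians):
On the way, in this order (a step that is already met when the one before it is completed fails the run):
1. the cover sits level on the pot's rim, released (horizontal distance between cover_mid and pot_rim below 0.006 m and z of cover_mid in the frame of pot_rim between 0.012 and 0.0175 m and angle between cover_mid's own z axis and vertical below 0.05 rad and contact force between the fingers and cover below 0.3 N), for 0.2 s.
2. the red dial points at tick 4 and is let go (value of joint red between 1.924 and 2.264 rad and contact force between the fingers and red below 0.5 N), for 0.2 s.
3. the yellow dial points at tick 1 and is let go (value of joint yellow between 0.354 and 0.694 rad and contact force between the fingers and yellow below 0.5 N), for 0.2 s.
4. the blue dial points at tick 6 and is let go (value of joint blue between 2.972 and 3.312 rad and contact force between the fingers and blue below 0.5 N), for 0.2 s.
5. the green button is pressed fully down (value of joint lock above 0.0048 m), for 0.05 s.
At the end, for the whole second after the job is handed in: The cover rests on the pot's rim, centred within 6 mm, fully down and within 3 degrees of level, at rest and released; red points at 4, yellow at 1 and blue at 6, each within 0.17 rad (10 degrees) and let go; the button has been pressed (at least 4.8 of its 6 mm) and has sprung back up (all of step 1 and all of step 2 and all of step 3 and all of step 4 and linear speed of cover below 0.02 m/s and value of joint lock below 0.002 m); the robot touches nothing.
It fails at once if the cover is dropped onto the keeper (falls free from more than about 12 mm) (horizontal distance between cover_mid and pot_rim below 0.06 m and contact force between the fingers and cover below 0.3 N and linear speed of cover above 0.5 m/s).
It fails at once if a bystander is moved by more than 30 mm (distance of any of mug, cleaner, ring_gauge, bush, screwdriver, block_case from where it was at the start of the episode above 0.03 m).
It also fails if it takes over 67 s, if anything falls off the work surface, if the arm or the gripper's body presses on something with over 40 N, if the wrist force passes 120 N, or if a joint passes its speed limit or range.

## Working session

There is one attempt and no reset: what is moved stays moved. The work goes in short steps, Python scripts to look and compute and a shell command to move; the robot and the scene stay as the last step left them, time stands still between calls to the robot, and variables do not carry over. Pictures are saved under pics/ and viewed, at most 11 in all, crops included, and the job is handed in when it is done.

```bash
mkdir -p pics; ls; python3 - <<'E'
from bench import *
import cv2,numpy as np
for n in("top","side"):
    s=snapshot(n);cv2.imwrite(f"pics/{n}0.png",s["img"][:,:,::-1]);print(n,s["fx"],s["fy"],s["cx"],s["cy"],np.round(s["extrinsics"],3).tolist())
s=sense();print(s["time"],s["tool_pos"],s["tcp_rot"],s["finger_gap"])
E
```

```text
pics
top 447.5503043795557 447.5503043795557 319.0156022639999 243.3754229845349 [[-0.012, -0.995, 0.097, 353.933], [-1.0, 0.011, -0.007, 22.508], [0.006, -0.097, -0.995, 1293.725], [0.0, 0.0, 0.0, 1.0]]
side 451.77163329104775 451.77163329104775 316.1715769041376 236.2384669043725 [[-0.696, -0.425, 0.579, -160.255], [-0.718, 0.434, -0.545, 603.966], [-0.02, -0.795, -0.607, 739.26], [0.0, 0.0, 0.0, 1.0]]
0.1 [ 219.04661387 -558.35825152  403.73402543] [-1.79903480e+02 -8.37092826e-03  2.14166894e+01] 85.39840113639433
```

View pics/top0.png

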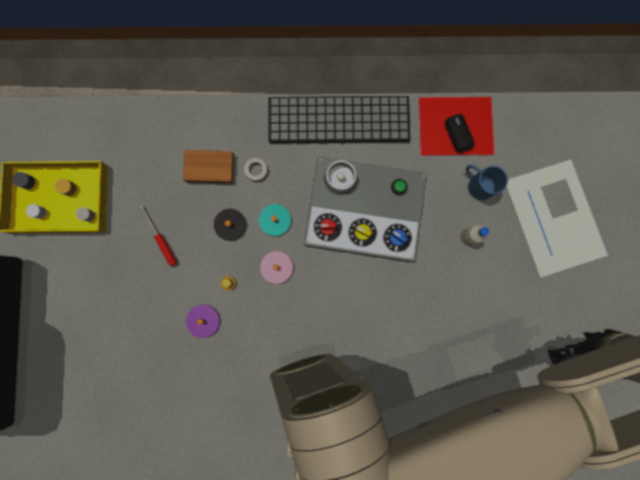

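View pics/side0.png

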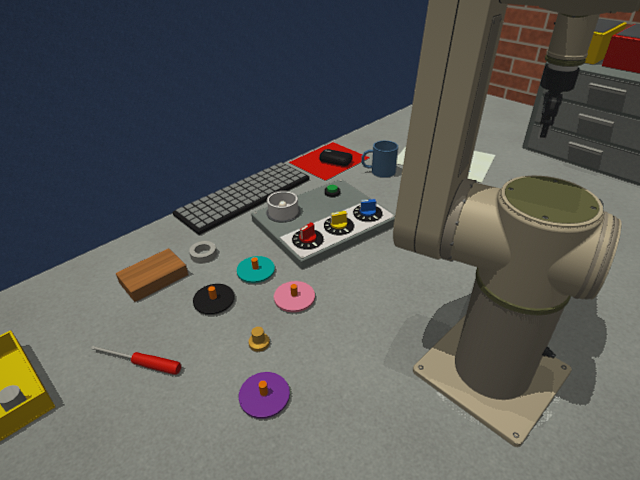

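The top view shows four covers of the same shape: black at (230,224), turquoise at (275,219), pink at (276,267) and purple at (203,321). The black one fits the description. The console is around (365,210), with dials red (327,227), yellow (362,232) and blue (397,237), the pot at (341,176) and the button at (400,186). In the side view the black cover is at (213,298).

```bash
cat > h.py <<'E'
from bench import *
import cv2,numpy as np
def ray(s,uv):
    E=np.array(s["extrinsics"]);d=E[:3,:3]@np.array([(uv[0]-s["cx"])/s["fx"],(uv[1]-s["cy"])/s["fy"],1]);return E[:3,3],d
def plane(s,uv,z):
    o,d=ray(s,uv);return o+d*(z-o[2])/d[2]
def tri(a,ua,b,ub):
    A=np.zeros((3,3));r=np.zeros(3);R=[]
    for s,u in((a,ua),(b,ub)):
        o,d=ray(s,u);d=d/np.linalg.norm(d);P=np.eye(3)-np.outer(d,d);A+=P;r+=P@o;R.append((o,P))
    p=np.linalg.solve(A,r);return p,[np.linalg.norm(P@(p-o)) for o,P in R]
def proj(s,p):
    E=np.array(s["extrinsics"]);c=E[:3,:3].T@(np.asarray(p,float)-E[:3,3]);return np.array([c[0]/c[2]*s["fx"]+s["cx"],c[1]/c[2]*s["fy"]+s["cy"]])
def hsv(s): return cv2.cvtColor(s["img"],cv2.COLOR_RGB2HSV)
def blob(m,box):
    x0,y0,x1,y1=box;n,l,st,c=cv2.connectedComponentsWithStats(m[y0:y1,x0:x1].astype(np.uint8))
    i=1+np.argmax(st[1:,4]);return c[i]+[x0,y0],st[i,4],(l==i)
def rng(H,lo,hi): return cv2.inRange(H,np.array(lo),np.array(hi))>0
def crop(s,box,k): 
    x0,y0,x1,y1=box;return cv2.resize(s["img"][y0:y1,x0:x1,::-1],None,fx=k,fy=k,interpolation=cv2.INTER_CUBIC)
E
python3 - <<'E'
from h import *
T=snapshot("top");S=snapshot("side")
bx={'T':dict(cover=(205,200,255,250),keep=(300,150,430,265)),'S':dict(cover=(185,275,240,320),keep=(250,175,400,265))}
col=dict(red=((0,150,90),(6,255,255)),yellow=((22,150,100),(34,255,255)),blue=((105,150,80),(120,255,255)),green=((45,100,40),(85,255,255)))
for k,(lo,hi) in col.items():
    t=blob(rng(hsv(T),lo,hi),bx['T']['keep']);s=blob(rng(hsv(S),lo,hi),bx['S']['keep'])
    p,e=tri(T,t[0],S,s[0]);print(k,t[:2],s[:2],p.round(1),np.round(e,1))
lo,hi=(5,150,80),(20,255,255)
t=blob(rng(hsv(T),lo,hi),bx['T']['cover']);s=blob(rng(hsv(S),lo,hi),bx['S']['cover'])
print('post',t[:2],s[:2],*tri(T,t[0],S,s[0]))
for q,n,b in((T,'T',bx['T']['cover']),(S,'S',bx['S']['cover'])):
    m=blob(hsv(q)[:,:,2]<45,b);c=np.argwhere(m[2])[:,::-1].astype(np.int32)
    e=cv2.fitEllipse(cv2.convexHull(c));u=np.array(e[0])+b[:2];print('disc',n,m[1],u,e[1],plane(q,u,12))
a=crop(T,(200,145,430,265),3.4)
b=np.hstack([crop(S,(250,175,400,265),3.2),crop(S,(185,270,270,360),3.2)]);b=cv2.resize(b,(a.shape[1],int(b.shape[0]*a.shape[1]/b.shape[1]))) 
b=b[:190+0] if 0 else b
cv2.imwrite('pics/c1.png',cv2.resize(np.vstack([a,b]),None,fx=.78,fy=.78))
print(cv2.imread('pics/c1.png').shape)
E
```

```text
red (array([328.24503311, 226.36423841]), np.int32(151)) (array([308.046875, 237.921875]), np.int32(64)) [525.9 -13.   30.3] [0.4 0.4]
yellow (array([363.01829268, 232.10365854]), np.int32(164)) (array([338.74336283, 220.53097345]), np.int32(113)) [ 507.3 -109.3   45.3] [1.5 1.5]
blue (array([398.26923077, 238.01923077]), np.int32(156)) (array([367.1884058 , 211.14492754]), np.int32(69)) [ 491.9 -209.2   34. ] [2.9 2.9]
green (array([399.53781513, 185.68067227]), np.int32(119)) (array([331.86486486, 188.35135135]), np.int32(74)) [ 639.3 -217.3   41.4] [0.6 0.6]
post (array([227.5       , 222.70588235]), np.int32(34)) (array([211.76190476, 291.9047619 ]), np.int32(84)) [539.2914992  273.56837839  27.37266111] [np.float64(0.4832659528937646), np.float64(0.4832659528935767)]
disc T 31 [232.15292931 225.80940437] (5.151083469390869, 8.024544715881348) [532.67169793 263.527955    12.        ]
disc S 880 [213.26624298 298.83177567] (29.655540466308594, 41.7765998840332) [532.68588512 276.27421406  12.        ]
(551, 610, 3)
```

View pics/c1.png

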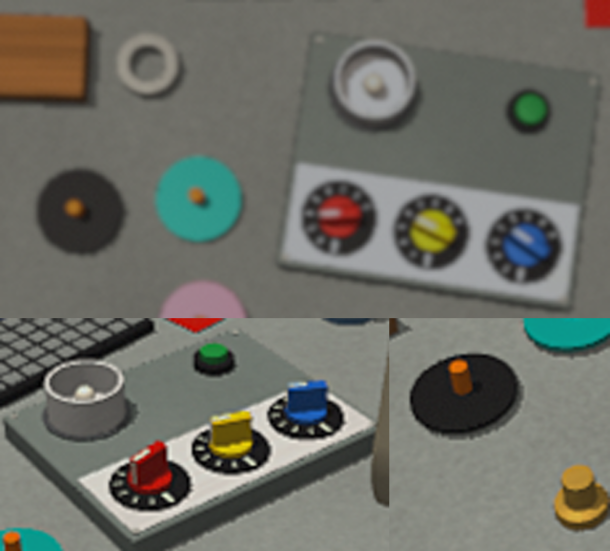

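The crop confirms the black disc with the orange post. Its dials start near red 3, yellow 4 and blue 4. Next I refine the fixture pose.

```bash
cat > fit.py <<'E'
from h import *
from scipy.optimize import least_squares
T=snapshot("top");S=snapshot("side")
def hullc(m,c,r):
    c=np.round(c).astype(int);b=(c[0]-r,c[1]-r,c[0]+r,c[1]+r)
    u,a,l=blob(m,b);h=cv2.convexHull(np.argwhere(l)[:,::-1].astype(np.int32));e=cv2.fitEllipse(h)
    return np.array(e[0])+b[:2],np.round(e[1],1)
def see(q,cs,rs):
    V=hsv(q)[:,:,2].astype(int);H=hsv(q)
    out={}
    for k in('red','yellow','blue'):
        out[k]=hullc((V<60)|(H[:,:,1]>150),cs[k],rs[0])
    out['pot']=hullc(V>rs[2],cs['pot'],rs[1])
    g=blob(rng(H,(45,100,40),(85,255,255)),tuple(np.array([-14,-14,14,14])+np.round(cs['but']).astype(int).repeat(1).tolist()*2));out['but']=(g[0],g[1])
    return out
t=see(T,dict(red=(327,227),yellow=(362,232),blue=(397,237),pot=(341,176),but=(400,186)),(19,22,115))
s=see(S,dict(red=(307,238),yellow=(339,223),blue=(368,211),pot=(283,206),but=(332,190)),(19,22,115))
for k in t: print(k,t[k],s[k])
V=hsv(T)[:,:,2];print('cover',hullc(V<75,(230,224),24))
c=hullc(V<75,(230,224),24)[0];print(plane(T,c,14))
c=hullc(hsv(S)[:,:,2]<50,(213,298),26);print(c,plane(S,c[0],12))
E
python3 fit.py; python3 - <<'E'
from h import *
T=snapshot("top");V=hsv(T)[:,:,2];print(V[176,318:366].tolist());print(V[150:202,341].tolist());print(V[224,200:262].tolist())
S=snapshot("side");V=hsv(S)[:,:,2];print(V[200,258:308].tolist());print(V[180:235,283].tolist())
E
```

```text
red (array([327.46816444, 226.72776604]), array([24.7, 25.6])) (array([307.77287674, 236.24489975]), array([25.6, 30.6]))
yellow (array([362.24865723, 232.08572197]), array([25.6, 25.7])) (array([339.06629753, 222.99614906]), array([23.1, 30.2]))
blue (array([397.16434097, 237.65234947]), array([24.8, 25.7])) (array([367.65807724, 210.35255051]), array([22.6, 28.5]))
pot (array([340.83177185, 173.99553108]), array([30.2, 30.3])) (array([292.61600113, 207.54168701]), array([44.4, 70.2]))
but (array([399.58333333, 185.65833333]), np.int32(120)) (array([331.86486486, 188.35135135]), np.int32(74))
cover (array([230.04038429, 224.55732346]), array([31.8, 33.1]))
[536.09741222 269.25848858  14.        ]
(array([213.34438515, 298.92353439]), array([29.9, 41.9])) [532.31464714 276.31323369  12.        ]
[105, 104, 104, 103, 100, 91, 80, 89, 120, 135, 127, 114, 118, 138, 159, 167, 167, 161, 151, 147, 154, 161, 162, 162, 157, 146, 140, 147, 162, 166, 167, 166, 166, 161, 143, 123, 126, 127, 103, 80, 85, 97, 99, 99, 98, 98, 97, 98]
[115, 114, 113, 113, 114, 111, 110, 110, 112, 122, 137, 135, 98,
[... 234 characters left out ...]
, 110, 110, 105, 89, 63, 47, 45, 45, 45, 45, 46, 47, 46, 53, 78, 116, 144, 154, 149, 129, 96, 63, 39, 32, 39, 44, 46, 47, 47, 46, 45, 46, 45, 46, 45, 46, 56, 77, 95, 105, 109, 110, 109, 109, 108, 110, 110, 110, 117, 134, 148, 154]
[26, 30, 29, 24, 19, 17, 14, 6, 62, 168, 205, 73, 76, 82, 86, 88, 88, 88, 90, 90, 88, 84, 88, 102, 108, 114, 91, 90, 96, 98, 100, 99, 102, 103, 100, 96, 102, 165, 199, 100, 115, 119, 119, 116, 116, 116, 120, 120, 118, 118]
[109, 41, 70, 127, 132, 123, 71, 26, 28, 16, 63, 128, 128, 83, 93, 95, 96, 96, 92, 85, 114, 192, 228, 214, 200, 169, 161, 167, 78, 88, 91, 91, 91, 90, 91, 91, 91, 88, 90, 88, 81, 62, 75, 127, 122, 122, 121, 121, 121, 121, 122, 120, 121, 121, 119]
```

```bash
cat > fit2.py <<'E'
from h import *
from scipy.optimize import least_squares
T=snapshot("top");S=snapshot("side")
L=dict(red=(-70,100),yellow=(-70,0),blue=(-70,-100),pot=(75,85),but=(75,-85))
Z=dict(red=34,yellow=34,blue=34,pot=75,but=44)
t=dict(red=(327.5,226.7),yellow=(362.25,232.1),blue=(397.2,237.6),pot=(340.8,174.0),but=(399.6,185.7))
def pts(p): 
    c,s=np.cos(p[2]),np.sin(p[2]);return {k:np.array([p[0]+c*a-s*b,p[1]+s*a+c*b,Z[k]]) for k,(a,b) in L.items()}
f=lambda p:np.concatenate([proj(T,pts(p)[k])-t[k] for k in t])
r=least_squares(f,[560,-110,-.15],x_scale=[100,100,.1]);print(r.x,np.degrees(r.x[2]),r.fun.round(2))
for k,v in pts(r.x).items(): print(k,v.round(1),'side',proj(S,v).round(1))
V=hsv(S)[:,:,2]
b=(262,188,302,224);m=np.zeros(V.shape,bool);m[b[1]:b[3],b[0]:b[2]]=V[b[1]:b[3],b[0]:b[2]]>140
h=cv2.convexHull(np.argwhere(m)[:,::-1].astype(np.int32));e=cv2.fitEllipse(h);print('pot side',e,plane(S,e[0],75))
print('post T',[plane(T,(227.5,222.7),z).round(1) for z in(36,40)],'S',plane(S,(211.8,291.9),28).round(1))
P=pts(r.x)['pot']
im=S['img'][:,:,::-1].copy()
E
python3 fit2.py; python3 - <<'E'
import sys;sys.path.insert(0,'.')
from h import *
S=snapshot("side")
b=(240,170,400,270);k=5
im=crop(S,b,k)
for p,z in((( 0,0),0),):pass
def ring(c,r,z,col):
    a=np.linspace(0,6.283,60);q=np.array([(proj(S,[c[0]+r*np.cos(x),c[1]+r*np.sin(x),z])+.5-np.array(b[:2]))*k for x in a]).astype(int);cv2.polylines(im,[q],True,col,1)
import runpy,io,contextlib
with contextlib.redirect_stdout(io.StringIO()): g=runpy.run_path('fit2.py')
Q=g['pts'](g['r'].x)
ring(Q['pot'],42,75,(0,0,255))
for k_ in('red','yellow','blue'):ring(Q[k_],41,34,(0,255,0))
ring(Q['but'],16,44,(255,0,255))
cv2.imwrite('pics/c2.png',im)
E
```

```text
[ 5.77192807e+02 -1.20891778e+02 -1.63904763e-01] -9.391051190071684 [-0.06 -0.1   0.04 -0.17 -0.02 -0.33  0.17  0.29 -0.13  0.31]
red [524.4 -10.8  34. ] side [307.9 237.4]
yellow [ 508.1 -109.5   34. ] side [339.1 223.9]
blue [ 491.8 -208.1   34. ] side [368.  211.3]
pot [665.1 -49.3  75. ] side [282.5 197.5]
but [ 637.3 -217.    44. ] side [332.5 187.9]
pot side ((282.03302001953125, 198.69322204589844), (17.64575958251953, 41.570823669433594), 68.9474868774414) [661.30776619 -44.47685181  75.        ]
post T [array([538.4, 272.2,  36. ]), array([537.8, 271.5,  40. ])] S [538.2 273.5  28. ]
```

View pics/c2.png

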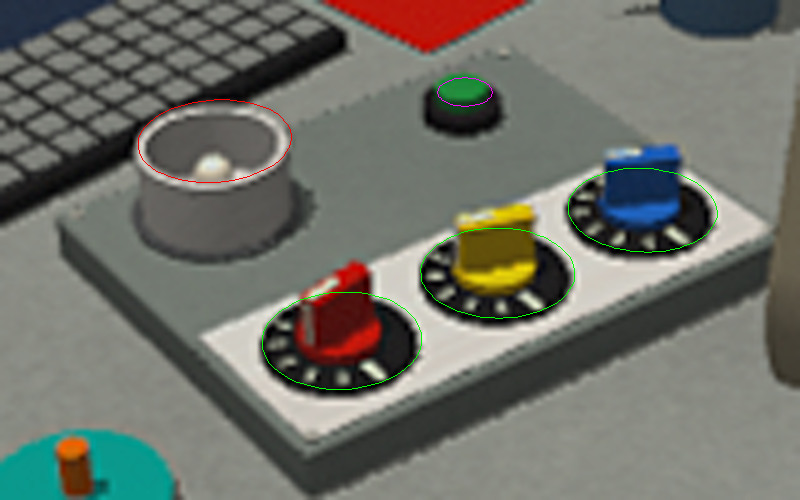

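The overlay fits to about 0.5 px: pot rim (665,-49,75) and console yaw -9.4°. The cover is near (537.3,271.5). Now the dial angles and the first move.

```bash
cat > go.py <<'E'
import sys;from bench import *;import numpy as np
# go.py x y z yaw : remaining shift in tool axes (units 0.1 m) and turn (units 60deg)
s=sense();p=np.array(s["tool_pos"]);r=s["tcp_rot"];a=np.radians(r[2])
t=np.array([float(v) for v in sys.argv[1:4]]);d=t-p
y=(float(sys.argv[4])-r[2]+180)%360-180 if len(sys.argv)>4 else 0
print('t',round(s["time"],2),'at',p.round(1),np.round(r,2),'gap',round(s["finger_gap"],1),'grip',round(s["grip_force"],1),'F',np.round(s["ft_force"],1),'j6',round(s["joint_pos"][5],1))
print('shift(0.1m)',np.round([(d[0]*np.cos(a)+d[1]*np.sin(a))/100,(d[0]*np.sin(a)-d[1]*np.cos(a))/100,-d[2]/100],3),'wz',round(-y/60,3))
E
python3 - <<'E'
import runpy
g=runpy.run_path('fit2.py')
from h import *
T=g['T'];Q=g['pts'](g['r'].x);H=hsv(T).astype(int)
for k in('red','yellow','blue'):
    c=proj(T,[*Q[k][:2],71]);yy,xx=np.mgrid[:480,:640]
    d=np.hypot(xx-c[0],yy-c[1])
    m=(d<7.5);R=T['img'].astype(int)
    w=np.where(m,R.min(2)-25*0,0)-60;w=np.clip(w,0,None)*m
    u=np.array([(xx*w).sum(),(yy*w).sum()])/w.sum()
    v=plane(T,u,71)[:2]-Q[k][:2];th=(-9.4+180-np.degrees(np.arctan2(v[1],v[0])))%360
    print(k,c.round(1),u.round(1),'len',np.hypot(*v).round(1),'theta',th.round(1))
E
python3 go.py 537.3 271.5 300
```

```text
[ 5.77192807e+02 -1.20891778e+02 -1.63904763e-01] -9.391051190071684 [-0.06 -0.1   0.04 -0.17 -0.02 -0.33  0.17  0.29 -0.13  0.31]
red [524.4 -10.8  34. ] side [307.9 237.4]
yellow [ 508.1 -109.5   34. ] side [339.1 223.9]
blue [ 491.8 -208.1   34. ] side [368.  211.3]
pot [665.1 -49.3  75. ] side [282.5 197.5]
but [ 637.3 -217.    44. ] side [332.5 187.9]
pot side ((281.4443359375, 199.0320587158203), (17.959760665893555, 41.31709289550781), 67.5595474243164) [661.16416346 -42.24066052  75.        ]
post T [array([538.4, 272.2,  36. ]), array([537.8, 271.5,  40. ])] S [538.2 273.5  28. ]
red [327.8 224.8] [324.  224.8] len 10.3 theta 80.3
yellow [363.7 230.3] [360.3 228.5] len 10.4 theta 109.5
blue [399.6 235.8] [396.8 233.5] len 9.9 theta 120.7
t 0.75 at [ 219.1 -558.6  404.7] [179.99  -0.    21.42] gap 85.2 grip 0.0 F [-0.8 -0.2 -0.5] j6 -4.9
shift(0.1m) [ 5.993 -6.565  1.047] wz 0.0
```

```bash
python3 -m jog '0.2 -0.2 0 0 0 0 -1; 0.37 -0.41 0 0 0 0 -1; 0.37 -0.41 0 0 0 0 -1; 0.37 -0.41 0 0 0 0 -1; 0.37 -0.41 0 0 0 0 -1' 60 && python3 -m jog '0.37 -0.41 0 0 0 0 -1; 0.37 -0.41 0 0 0 0 -1; 0.37 -0.41 0 0 0 0 -1; 0.37 -0.41 0 0 0 0 -1; 0.37 -0.41 0 0 0 0 -1' && python3 -m jog '0.37 -0.41 0 0 0 0 -1; 0.37 -0.41 0 0 0 0 -1; 0.37 -0.41 0 0 0 0 -1; 0.37 -0.41 0 0 0 0 -1; 0.37 -0.41 0 0 0 0 -1'; python3 go.py 537.3 271.5 230
```

```text
time: 1.38
tool_pos: [308.6, -324.3, 404.8]
tcp_rot: [180.0, -0.0, 21.4]
ft_force: [0.7, -0.1, 0.1]
finger_gap: 85.5
grip_force: 0.0
time: 2.0
tool_pos: [405.9, -65.7, 405.1]
tcp_rot: [180.0, -0.1, 21.4]
ft_force: [0.4, -0.4, 0.7]
finger_gap: 85.5
grip_force: 0.0
time: 2.62
tool_pos: [503.4, 192.8, 404.9]
tcp_rot: [180.0, -0.0, 21.4]
ft_force: [0.2, -1.0, 1.4]
finger_gap: 85.6
grip_force: 0.0
t 2.62 at [503.4 192.8 404.9] [ 1.7998e+02 -4.0000e-02  2.1430e+01] gap 85.6 grip 0.0 F [ 0.2 -1.   1.4] j6 84.1
shift(0.1m) [ 0.603 -0.609  1.749] wz 0.0
```

```bash
python3 -m jog '0.3 -0.3 0.3 0 0 0 -1; 0.3 -0.31 0.5 0 0 0 -1; 0 0 0.5 0 0 0 -1; 0 0 0.45 0 0 0 -1; 0 0 0 0 0 0 -1'; python3 go.py 537.3 271.5 190; python3 - <<'E'
from h import *
T=snapshot("top");S=snapshot("side")
cv2.imwrite('pics/g1.png',np.hstack([crop(T,(190,170,270,270),5),crop(S,(173,230,253,330),5)]))
E
```

```text
time: 3.25
tool_pos: [533.5, 266.7, 227.8]
tcp_rot: [180.0, 0.5, 21.4]
ft_force: [-0.8, -0.2, -0.6]
finger_gap: 85.4
grip_force: 0.0
t 3.25 at [533.5 266.7 227.8] [180.     0.52  21.43] gap 85.4 grip 0.0 F [-0.8 -0.2 -0.6] j6 90.2
shift(0.1m) [ 0.053 -0.031  0.378] wz 0.0
```

View pics/g1.png

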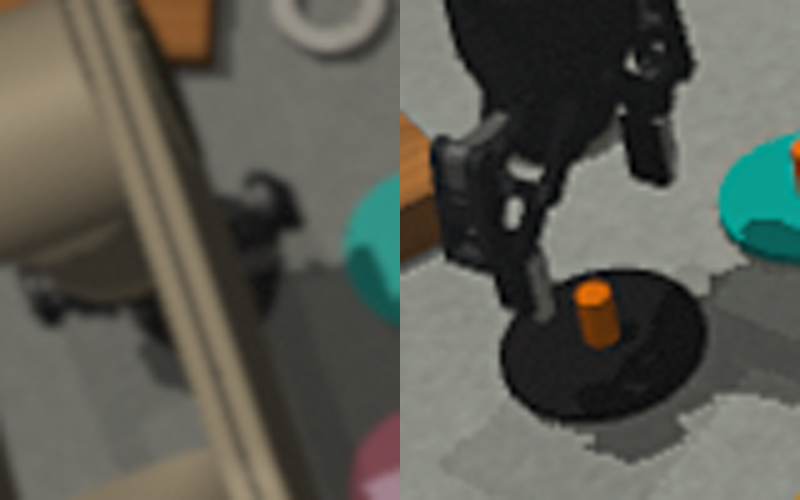

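The side crop shows the fingers straddling the black cover's post at about (213,292). I lower to grip height and close.

```bash
python3 -m jog '0.03 -0.02 0.1 0 0 0 -1; 0.02 -0.01 0.15 0 0 0 -1; 0 0 0.12 0 0 0 -1; 0 0 0 0 0 0 -1' && python3 go.py 537.3 271.5 190
```

```text
time: 3.85
tool_pos: [538.5, 271.7, 193.5]
tcp_rot: [180.0, 0.2, 21.4]
ft_force: [0.1, -0.0, 0.2]
finger_gap: 85.4
grip_force: 0.0
t 3.85 at [538.5 271.7 193.5] [180.     0.19  21.42] gap 85.4 grip 0.0 F [ 0.1 -0.   0.2] j6 90.5
shift(0.1m) [-0.011 -0.003  0.035] wz 0.0
```

```bash
python3 -m jog '-0.01 0 0.03 0 0 0 -1; 0 0 0 0 0 0 1; 0 0 0 0 0 0 1; 0 0 0 0 0 0 1; 0 0 0 0 0 0 1' 60 && python3 -m jog '0 0 0 0 0 0 1; 0 0 0 0 0 0 1; 0 0 0 0 0 0 1'; python3 go.py 537.3 271.5 190
```

```text
time: 4.47
tool_pos: [538.6, 271.8, 192.8]
tcp_rot: [-180.0, -0.0, 21.4]
ft_force: [0.5, 1.3, 1.2]
finger_gap: 14.0
grip_force: 58.5
time: 4.85
tool_pos: [538.6, 271.8, 192.8]
tcp_rot: [-180.0, -0.0, 21.4]
ft_force: [-0.4, 0.1, 3.9]
finger_gap: 13.9
grip_force: 58.6
t 4.85 at [538.6 271.8 192.8] [-1.800e+02 -4.000e-02  2.142e+01] gap 13.9 grip 58.6 F [-0.4  0.1  3.9] j6 90.5
shift(0.1m) [-0.013 -0.002  0.028] wz 0.0
```

```bash
python3 -m jog '0 0 -0.1 0 0 0 1; 0 0 -0.3 0 0 0 1; 0 0 -0.4 0 0 0 1; 0 0 -0.4 0 0 0 1; 0 0 0 0 0 0 1'; python3 go.py 665 -49 300; python3 - <<'E'
from h import *
S=snapshot("side")
s=sense();p=s["tool_pos"];print(proj(S,[p[0],p[1],p[2]-173+4-3]))
cv2.imwrite('pics/g2.png',crop(S,(153,190,273,310),5))
E
```

```text
time: 5.48
tool_pos: [539.7, 272.2, 317.3]
tcp_rot: [-180.0, -0.4, 21.4]
ft_force: [0.1, -1.0, 0.1]
finger_gap: 13.8
grip_force: 58.5
t 5.47 at [539.7 272.2 317.3] [-180.     -0.44   21.42] gap 13.8 grip 58.5 F [ 0.1 -1.   0.1] j6 90.5
shift(0.1m) [-0.007  3.448  0.173] wz 0.0
[203.50467001 252.02269561]
```

View pics/g2.png

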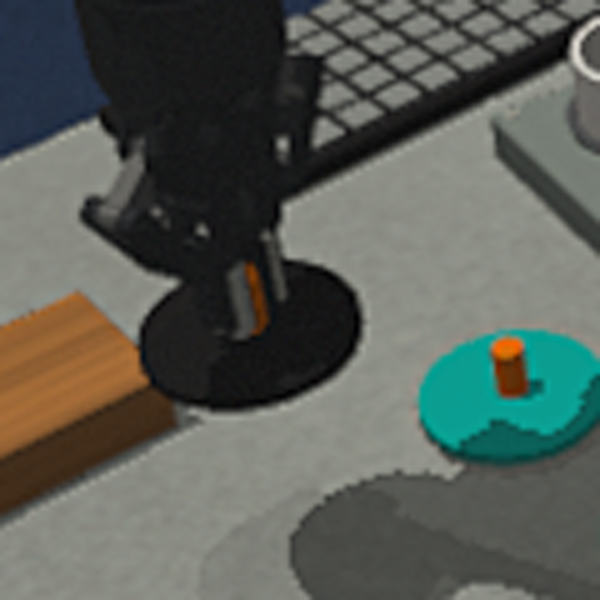

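The cover hangs level. Its disc centre is near pixel (203,255), in line with the tool axis. Now I carry it to the pot.

```bash
python3 -m jog '0 0.2 0 0 0 0 1; 0 0.4 0 0 0 0 1; 0 0.5 0 0 0 0 1; 0 0.5 0 0 0 0 1; 0 0.5 0 0 0 0 1' && python3 -m jog '0 0.5 0 0 0 0 1; 0 0.4 0 0 0 0 1; 0 0.3 0 0 0 0 1; 0 0.15 0 0 0 0 1; 0 0 0 0 0 0 1'; python3 go.py 665 -49 285
```

```text
time: 6.15
tool_pos: [614.9, 73.5, 310.2]
tcp_rot: [-180.0, 0.2, 21.4]
ft_force: [1.1, 0.6, -1.4]
finger_gap: 14.1
grip_force: 58.6
time: 6.78
tool_pos: [664.0, -50.6, 311.0]
tcp_rot: [-179.9, 0.1, 21.3]
ft_force: [-0.8, 0.5, -0.8]
finger_gap: 14.0
grip_force: 58.6
t 6.78 at [664.  -50.6 311. ] [-1.7994e+02  1.0000e-01  2.1330e+01] gap 14.0 grip 58.6 F [-0.8  0.5 -0.8] j6 59.9
shift(0.1m) [ 0.015 -0.011  0.26 ] wz 0.0
```

```bash
python3 -m jog '0.015 -0.01 0.13 0 0 0 1; 0 0 0.13 0 0 0 1; 0 0 0 0 0 0 1'; python3 go.py 665 -49 262;  python3 - <<'E'
from h import *
T=snapshot("top");S=snapshot("side");p=sense()["tool_pos"];k=6
o=[]
for q,b in((T,(307,130,372,226)),(S,(250,140,316,236))):
    im=crop(q,b,k)
    def ring(c,r,z,col):
        a=np.linspace(0,6.283,60);l=np.array([(proj(q,[c[0]+r*np.cos(x),c[1]+r*np.sin(x),z])+.5-np.array(b[:2]))*k for x in a]).astype(int);cv2.polylines(im,[l],True,col,1)
    ring((665.1,-49.3),42,75,(0,0,255));ring(p,47,p[2]-178.8,(0,255,0));o.append(im)
cv2.imwrite('pics/g3.png',np.hstack(o))
E
```

```text
time: 7.15
tool_pos: [664.4, -46.9, 283.7]
tcp_rot: [-179.9, 0.2, 21.5]
ft_force: [-0.9, 0.3, -1.6]
finger_gap: 14.1
grip_force: 58.6
t 7.15 at [664.4 -46.9 283.7] [-179.88    0.21   21.49] gap 14.1 grip 58.6 F [-0.9  0.3 -1.6] j6 60.1
shift(0.1m) [-0.002  0.022  0.217] wz 0.0
```

View pics/g3.png

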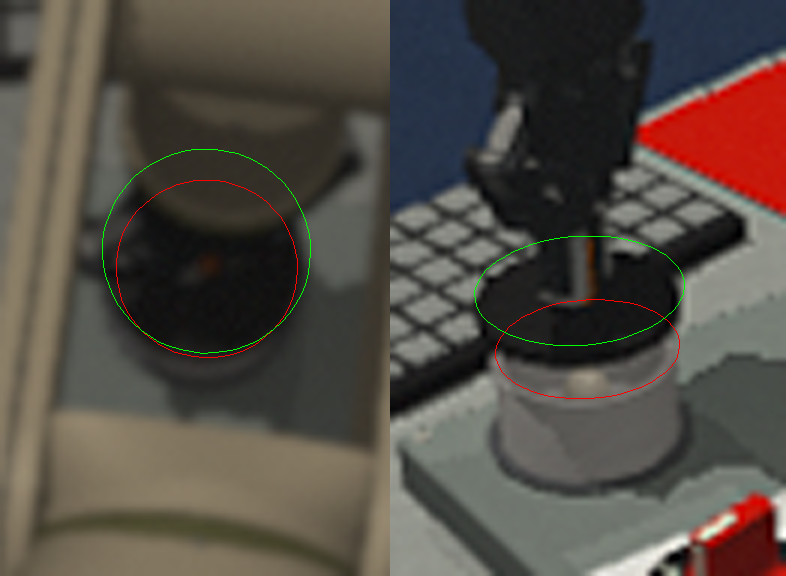

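The cover is about 17 mm above the rim and level. Its outline follows the predicted ring to about 1 px, so the offset is within 2–3 mm. I correct y and lower it slowly while watching the force.

```bash
python3 -m jog '0 0.025 0 0 0 0 1; 0 0 0 0 0 0 1' >/dev/null; python3 go.py 665.5 -49.5 269; python3 -m jog '0 0 0.08 0 0 0 1; 0 0 0.06 0 0 0 1; 0 0 0 0 0 0 1;0 0 0 0 0 0 1'>/dev/null; python3 go.py 665.5 -49.5 261.8;  python3 -m jog '0 0 0.03 0 0 0 1; 0 0 0 0 0 0 1;0 0 0 0 0 0 1'>/dev/null; python3 go.py 665.5 -49.5 261.8
```

```text
t 7.5 at [666.6 -50.6 287. ] [ 1.7996e+02 -5.0000e-02  2.1410e+01] gap 13.9 grip 58.6 F [-0.2 -0.2 -1.5] j6 59.9
shift(0.1m) [-0.006 -0.014  0.18 ] wz 0.0
t 8.0 at [666.3 -50.3 272.2] [-1.7999e+02  1.0000e-02  2.1420e+01] gap 14.1 grip 58.6 F [ 0.2 -0.3 -1.3] j6 59.9
shift(0.1m) [-0.004 -0.011  0.104] wz 0.0
t 8.38 at [666.3 -50.3 269.4] [180.    -0.    21.42] gap 13.9 grip 58.6 F [-0.4 -0.3 -1.3] j6 59.9
shift(0.1m) [-0.005 -0.011  0.076] wz 0.0
```

```bash
python3 -m jog '-0.005 -0.01 0 0 0 0 1; 0 0 0.03 0 0 0 1; 0 0 0 0 0 0 1;0 0 0 0 0 0 1'>/dev/null; python3 go.py 665.5 -49.5 261.8;  python3 -m jog '0 0 0.03 0 0 0 1; 0 0 0 0 0 0 1;0 0 0 0 0 0 1'>/dev/null; python3 go.py 665.5 -49.5 261.8;python3 -m jog '0 0 0.02 0 0 0 1; 0 0 0 0 0 0 1;0 0 0 0 0 0 1'>/dev/null; python3 go.py 665.5 -49.5 261.8
```

```text
t 8.88 at [665.4 -49.6 266.3] [-1.7999e+02  1.0000e-02  2.1420e+01] gap 14.0 grip 58.6 F [ 0.5 -0.4 -1.4] j6 59.9
shift(0.1m) [ 0.001 -0.001  0.045] wz 0.0
t 9.25 at [665.5 -49.6 263.3] [-1.800e+02  1.000e-02  2.142e+01] gap 13.4 grip 58.6 F [ 0.7  0.1 -1. ] j6 59.9
shift(0.1m) [ 0.001 -0.001  0.015] wz 0.0
t 9.62 at [665.7 -49.6 261.9] [ 1.7998e+02 -4.0000e-02  2.1420e+01] gap 13.8 grip 58.9 F [-1.   0.5  2.6] j6 59.9
shift(0.1m) [-0.001 -0.002  0.001] wz 0.0
```

Contact comes exactly at the expected seating height of 261.9. I press slightly, release and retreat.

```bash
python3 -m jog '0 0 0.01 0 0 0 1; 0 0 0 0 0 0 1'; python3 -m jog '0 0 0 0 0 0 0.5; 0 0 0 0 0 0 0; 0 0 0 0 0 0 -0.5;0 0 0 0 0 0 -1;0 0 -0.05 0 0 0 -1' ; python3 -m jog '0 0 -0.2 0 0 0 -1; 0 0 -0.3 0 0 0 -1; -0.3 0 -0.3 0 0 0 -1; -0.3 0 0 0 0 0 -1; 0 0 0 0 0 0 -1'; python3 go.py 524.4 -10.8 300 90.3
python3 - <<'E'
from h import *
T=snapshot("top");S=snapshot("side")
cv2.imwrite('pics/g4.png',np.hstack([crop(T,(305,145,435,265),3),crop(S,(250,155,380,275),3)]))
E
```

```text
time: 9.88
tool_pos: [665.6, -49.6, 261.8]
tcp_rot: [180.0, -0.0, 21.4]
ft_force: [-4.8, 0.7, 9.3]
finger_gap: 14.0
grip_force: 59.5
time: 10.5
tool_pos: [665.2, -49.6, 264.9]
tcp_rot: [-180.0, 0.1, 21.4]
ft_force: [-0.2, 0.2, 0.2]
finger_gap: 85.2
grip_force: 0.0
time: 11.12
tool_pos: [608.8, -72.2, 347.7]
tcp_rot: [179.9, -0.1, 21.4]
ft_force: [0.1, -0.2, 0.2]
finger_gap: 85.0
grip_force: 0.0
t 11.12 at [608.8 -72.2 347.7] [ 1.7992e+02 -1.0000e-01  2.1350e+01] gap 85.0 grip 0.0 F [ 0.1 -0.2  0.2] j6 57.1
shift(0.1m) [-0.563 -0.879  0.477] wz -1.149
```

View pics/g4.png

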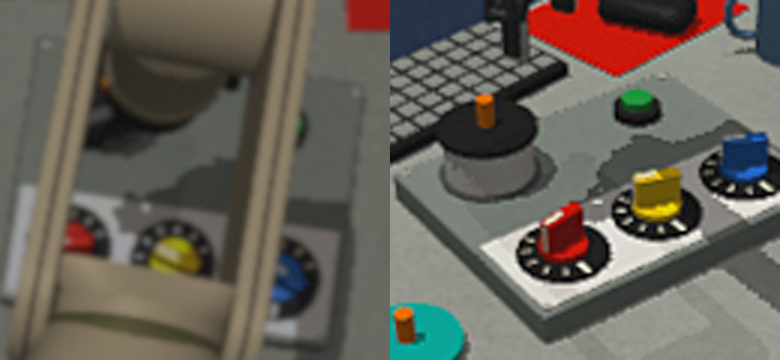

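The cover sits level and fully seated on the pot: orange post at crop pixel (485,110), disc on the rim. Next is the red dial.

```bash
python3 -m jog '-0.19 -0.29 0 0 0 0 -1; -0.19 -0.29 0 0 0 0 -1; -0.18 -0.29 0 0 0 0 -1; 0 0 0 0 0 -0.16 -1; 0 0 0 0 0 -0.165 -1' >/dev/null; python3 -m jog '0 0 0.1 0 0 -0.165 -1; 0 0 0.2 0 0 -0.165 -1; 0 0 0.2 0 0 -0.165 -1; 0 0 0 0 0 -0.165 -1; 0 0 0 0 0 -0.164 -1'>/dev/null;python3 -m jog '0 0 0 0 0 0 -1;0 0 0 0 0 0 -1' >/dev/null; python3 go.py 524.4 -10.8 220 90.6
```

```text
t 12.72 at [526.1 -10.7 295.6] [179.99  -0.    90.15] gap 85.4 grip 0.0 F [-0.2  1.2  1.1] j6 -6.9
shift(0.1m) [-0.001 -0.017  0.756] wz -0.007
```

```bash
python3 -m jog '0 -0.017 0.2 0 0 0 -1;0 0 0.25 0 0 0 -1;0 0 0.2 0 0 0 -1;0 0 0.1 0 0 0 -1;0 0 0 0 0 0 -1' >/dev/null; python3 go.py 524.4 -10.8 220 90.6; python3 -m jog '0 0 0 0 0 0 0.3;0 0 0 0 0 0 1;0 0 0 0 0 0 1;0 0 0 0 0 0 1; 0 0 0 0 0 0 1' 30;python3 go.py 524.4 -10.8 220 90.6
```

```text
t 13.35 at [523.8 -10.9 219.9] [-1.7992e+02 -1.0000e-02  9.0290e+01] gap 85.4 grip 0.0 F [ 0.8 -0.   0.7] j6 -7.1
shift(0.1m) [ 0.001  0.006 -0.001] wz -0.005
time: 13.98
tool_pos: [524.7, -11.2, 221.0]
tcp_rot: [179.9, 0.0, 90.4]
ft_force: [5.0, -2.5, -0.9]
finger_gap: 13.1
grip_force: 36.2
t 13.97 at [524.7 -11.2 221. ] [1.7986e+02 3.0000e-02 9.0350e+01] gap 13.1 grip 36.2 F [ 5.  -2.5 -0.9] j6 -7.2
shift(0.1m) [ 0.004 -0.003  0.01 ] wz -0.004
```

```bash
python3 -m jog '0 0 0 0 0 0.13 1;0 0 0 0 0 0.133 1;0 0 0 0 0 0.133 1;0 0 0 0 0 0.133 1;0 0 0 0 0 0.133 1' >/dev/null;python3 -m jog '0 0 0 0 0 0 1;0 0 0 0 0 0 1'; python3 go.py 524.4 -10.8 220 50.6
```

```text
time: 14.85
tool_pos: [524.8, -11.2, 221.0]
tcp_rot: [179.9, -0.1, 50.6]
ft_force: [5.3, -2.2, -0.9]
finger_gap: 13.3
grip_force: 36.2
t 14.85 at [524.8 -11.2 221. ] [ 1.7987e+02 -7.0000e-02  5.0620e+01] gap 13.3 grip 36.2 F [ 5.3 -2.2 -0.9] j6 32.6
shift(0.1m) [ 0.    -0.005  0.01 ] wz 0.0
```

```bash
python3 -m jog '0 0 0 0 0 0 0;0 0 0 0 0 0 -1;0 0 0 0 0 0 -1;0 0 -0.3 0 0 0 -1;0 0 -0.4 0 0 0 -1' >/dev/null;python3 -m jog '0 0 0 0 0 0 -1;0 0 0 0 0 0 -1'>/dev/null; python3 go.py 508.1 -109.5 220 61.1
```

```text
t 15.72 at [523.8 -10.9 290. ] [-1.7998e+02  1.0000e-02  5.0640e+01] gap 85.7 grip 0.0 F [-0.1  0.3  0.3] j6 32.6
shift(0.1m) [-0.862  0.504  0.7  ] wz -0.174
```

```bash
python3 -m jog '-0.36 0.2 0 0 0 0 -1;-0.36 0.2 0 0 0 0 -1;-0.142 0.104 0 0 0 0 -1;0 0 0 0 0 -0.174 -1;0 0 0 0 0 0 -1' >/dev/null; python3 go.py 508.1 -109.5 220 61.1
python3 - <<'E'
from h import *
S=snapshot("side")
cv2.imwrite('pics/g5.png',crop(S,(250,175,410,275),5))
E
```

```text
t 16.35 at [ 508.  -109.4  289.3] [-179.89    0.     61.  ] gap 85.5 grip 0.0 F [ 0.   0.7 -0.1] j6 11.2
shift(0.1m) [-0.001  0.001  0.693] wz -0.002
```

View pics/g5.png

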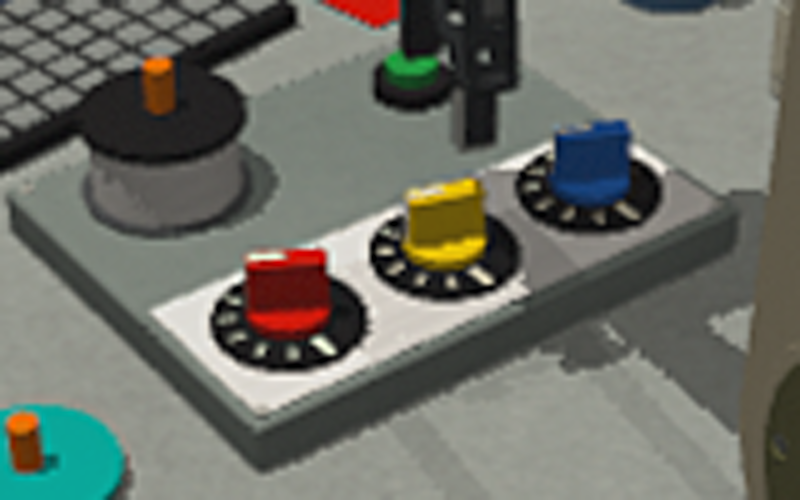

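Red now points as blue does (~120°), and the cover is still level at crop pixel (160,115). Now yellow.

```bash
python3 -m jog '0 0 0.2 0 0 0 -1;0 0 0.25 0 0 0 -1;0 0 0.2 0 0 0 -1;0 0 0.04 0 0 0 -1;0 0 0 0 0 0 -1' >/dev/null; python3 -m jog '0 0 0 0 0 0 0.3;0 0 0 0 0 0 1;0 0 0 0 0 0 1;0 0 0 0 0 0 1; 0 0 0 0 0 0 1' 30;python3 go.py 508.1 -109.5 220 140.6
```

```text
time: 17.65
tool_pos: [508.7, -109.9, 221.8]
tcp_rot: [179.9, 0.0, 61.1]
ft_force: [2.9, -2.3, 0.6]
finger_gap: 13.7
grip_force: 35.0
t 17.65 at [ 508.7 -109.9  221.8] [179.91   0.    61.07] gap 13.7 grip 35.0 F [ 2.9 -2.3  0.6] j6 11.1
shift(0.1m) [ 0.001 -0.007  0.018] wz -1.325
```

```bash
python3 -m jog '0 0 0 0 0 -0.165 1;0 0 0 0 0 -0.165 1;0 0 0 0 0 -0.166 1;0 0 0 0 0 -0.166 1;0 0 0 0 0 -0.166 1' >/dev/null;python3 -m jog '0 0 0 0 0 -0.166 1;0 0 0 0 0 -0.166 1;0 0 0 0 0 -0.165 1;0 0 0 0 0 0 1;0 0 0 0 0 0 1'; python3 go.py 508.1 -109.5 220 140.6
```

```text
time: 18.9
tool_pos: [508.8, -109.9, 221.8]
tcp_rot: [180.0, 0.1, 140.3]
ft_force: [4.0, -3.3, 0.3]
finger_gap: 13.3
grip_force: 34.9
t 18.9 at [ 508.8 -109.9  221.8] [1.7998e+02 1.0000e-01 1.4032e+02] gap 13.3 grip 34.9 F [ 4.  -3.3  0.3] j6 -68.1
shift(0.1m) [ 0.008 -0.001  0.018] wz -0.005
```

```bash
python3 -m jog '0 0 0 0 0 0 0;0 0 0 0 0 0 -1;0 0 0 0 0 0 -1;0 0 -0.3 0 0 0 -1;0 0 -0.4 0 0 0 -1' >/dev/null;python3 -m jog '0 0 0 0 0 0.167 -1;0 0 0 0 0 0.167 -1;0 0 0 0 0 0.168 -1;0 0 0 0 0 0.168 -1;0 0 0 0 0 0.168 -1'>/dev/null;python3 -m jog '0 0 0 0 0 0.168 -1;0 0 0 0 0 0.168 -1;0 0 0 0 0 0.168 -1;0 0 0 0 0 0.165 -1;0 0 0 0 0 0 -1'>/dev/null; python3 go.py 491.8 -208.1 220 49.9
```

```text
t 20.77 at [ 508.2 -109.5  291.2] [-1.7997e+02  1.0000e-02  5.0190e+01] gap 85.6 grip 0.0 F [ 0.1  0.5 -0.3] j6 22.0
shift(0.1m) [-0.862  0.506  0.712] wz 0.005
```

```bash
python3 -m jog '-0.36 0.2 0 0 0 0 -1;-0.36 0.2 0 0 0 0 -1;-0.142 0.106 0 0 0 0 -1;0 0 0.2 0 0 0 -1;0 0 0.25 0 0 0 -1' >/dev/null;python3 -m jog '0 0 0.2 0 0 0 -1;0 0 0.05 0 0 0 -1;0 0 0 0 0 0 -1' >/dev/null; python3 go.py 491.8 -208.1 220 49.9;  python3 -m jog '0 0 0 0 0 0 0.3;0 0 0 0 0 0 1;0 0 0 0 0 0 1;0 0 0 0 0 0 1; 0 0 0 0 0 0 1' 30;python3 go.py 491.8 -208.1 220 -9.4
```

```text
t 21.77 at [ 492.1 -207.9  221.4] [-179.97   -0.     50.23] gap 85.4 grip 0.0 F [ 0.5 -0.7  0.4] j6 11.4
shift(0.1m) [-0.003 -0.001  0.014] wz 0.006
time: 22.4
tool_pos: [492.3, -208.6, 221.9]
tcp_rot: [179.9, 0.0, 50.2]
ft_force: [1.2, -3.6, 0.8]
finger_gap: 13.2
grip_force: 37.0
t 22.4 at [ 492.3 -208.6  221.9] [1.799e+02 1.000e-02 5.015e+01] gap 13.2 grip 37.0 F [ 1.2 -3.6  0.8] j6 11.4
shift(0.1m) [ 0.001 -0.007  0.019] wz 0.993
```

```bash
python3 -m jog '0 0 0 0 0 0.165 1;0 0 0 0 0 0.165 1;0 0 0 0 0 0.166 1;0 0 0 0 0 0.166 1;0 0 0 0 0 0.166 1' >/dev/null;python3 -m jog '0 0 0 0 0 0.165 1;0 0 0 0 0 0 1;0 0 0 0 0 0 1'; python3 go.py 491.8 -208.1 220 -9.4
python3 -m jog '0 0 0 0 0 0 0;0 0 0 0 0 0 -1;0 0 0 0 0 0 -1;0 0 -0.3 0 0 0 -1;0 0 -0.4 0 0 0 -1' >/dev/null;python3 -m jog '-0.3 0 -0.3 0 0 0 -1;-0.3 0 -0.3 0 0 0 -1;-0.2 0 0 0 0 0 -1;0 0 0 0 0 0 -1'
python3 - <<'E'
from h import *
T=snapshot("top");S=snapshot("side")
cv2.imwrite('pics/g6.png',np.hstack([crop(T,(305,145,435,265),3),crop(S,(250,165,380,285),3)]))
E
```

```text
time: 23.4
tool_pos: [492.2, -208.4, 221.8]
tcp_rot: [180.0, -0.1, -9.2]
ft_force: [0.6, -2.3, 3.9]
finger_gap: 13.7
grip_force: 37.4
t 23.4 at [ 492.2 -208.4  221.8] [ 1.7998e+02 -6.0000e-02 -9.2100e+00] gap 13.7 grip 37.4 F [ 0.6 -2.3  3.9] j6 70.8
shift(0.1m) [-0.005 -0.002  0.018] wz 0.003
time: 24.52
tool_pos: [412.3, -194.9, 351.7]
tcp_rot: [180.0, -0.0, -9.4]
ft_force: [0.4, 0.3, -1.5]
finger_gap: 85.4
grip_force: 0.0
```

View pics/g6.png

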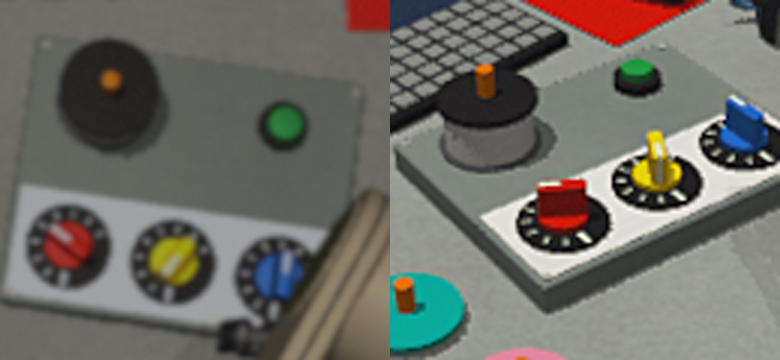

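Red points upper-left, yellow lower-left and blue up, matching 4, 1 and 6, and the cover is level. A quick numeric check comes before the button.

```bash
python3 - <<'E' | tail -4
import runpy
g=runpy.run_path('fit2.py')
from h import *
T=g['T'];Q=g['pts'](g['r'].x)
yy,xx=np.mgrid[:480,:640];R=T['img'].astype(int)
for k in('red','yellow','blue'):
    c=proj(T,[*Q[k][:2],71]);w=np.clip(R.min(2)-60,0,None)*(np.hypot(xx-c[0],yy-c[1])<7.5)
    u=np.array([(xx*w).sum(),(yy*w).sum()])/w.sum();v=plane(T,u,71)[:2]-Q[k][:2]
    print(k,'len',np.hypot(*v).round(1),'theta',((-9.4+180-np.degrees(np.arctan2(v[1],v[0])))%360).round(1))
u=blob(rng(hsv(T),(5,150,80),(20,255,255)),(325,155,360,190));print('post',u[:2],plane(T,u[0],107).round(1))
E
python3 go.py 637.3 -217 260
python3 -m jog '0.45 0 0 0 0 0 1;0.45 0 0 0 0 0 1;0.45 0 0 0 0 0 1;0.45 0 0 0 0 0 1;0.4 0 0 0 0 0 1' >/dev/null;  python3 -m jog '0 0 0.2 0 0 0 1;0 0 0.3 0 0 0 1;0 0 0.3 0 0 0 1;0 0 0 0 0 0 1' 60; python3 go.py 637.3 -217 217
```

```text
red len 10.3 theta 121.1
yellow len 9.8 theta 31.4
blue len 10.4 theta 181.1
post (array([341.5, 171. ]), np.int32(40)) [666. -49. 107.]
t 24.73 at [ 413.4 -195.1  350.9] [-1.7998e+02  4.0000e-02 -9.4100e+00] gap 85.0 grip 0.0 F [0.2 0.2 0.2] j6 67.7
shift(0.1m) [ 2.244 -0.15   0.909] wz 0.0
time: 25.85
tool_pos: [628.2, -230.2, 266.3]
tcp_rot: [-179.9, 0.5, -9.4]
ft_force: [-0.9, -0.3, -0.8]
finger_gap: -0.2
grip_force: 0.0
t 25.85 at [ 628.2 -230.2  266.3] [-179.87    0.48   -9.42] gap -0.2 grip 0.0 F [-0.9 -0.3 -0.8] j6 74.9
shift(0.1m) [ 0.068 -0.145  0.493] wz 0.0
```

All three dials read within 1.5°, and the post at (666,-49) shows the cover is centred. Now the press.

```bash
python3 -m jog '0.06 -0.145 0 0 0 0 1;0 0 0.2 0 0 0 1;0 0 0.15 0 0 0 1;0 0 0 0 0 0 1;0 0 0 0 0 0 1'>/dev/null; python3 go.py 637.3 -217 217; python3 -m jog '0 0 0.06 0 0 0 1;0 0 0.04 0 0 0 1;0 0 0 0 0 0 1;0 0 0 0 0 0 1'>/dev/null;python3 go.py 637.3 -217 217;  python3 -m jog '0 0 0.04 0 0 0 1;0 0 0 0 0 0 1;0 0 0 0 0 0 1'>/dev/null;python3 go.py 637.3 -217 211
```

```text
t 26.48 at [ 638.3 -218.   236.3] [ 1.80e+02  2.00e-02 -9.44e+00] gap 0.2 grip 0.0 F [-0.9  0.7 -0.5] j6 76.2
shift(0.1m) [-0.011 -0.008  0.193] wz 0.0
t 26.98 at [ 638.4 -217.8  226.5] [ 1.80e+02 -1.00e-02 -9.42e+00] gap 0.1 grip 0.0 F [ 1.1 -0.4 -0.9] j6 76.2
shift(0.1m) [-0.012 -0.006  0.095] wz 0.0
t 27.35 at [ 638.6 -217.9  222.9] [ 1.7999e+02 -5.0000e-02 -9.4200e+00] gap -0.2 grip 1.4 F [ 1.6 -0.9  2.4] j6 76.2
shift(0.1m) [-0.014 -0.007  0.119] wz 0.0
```

```bash
for i in 1; do python3 -m jog '0 0 0.03 0 0 0 1;0 0 0 0 0 0 1;0 0 0 0 0 0 1'>/dev/null;python3 go.py 637.3 -217 211; python3 -m jog '0 0 0.02 0 0 0 1;0 0 0 0 0 0 1;0 0 0 0 0 0 1'>/dev/null;python3 go.py 637.3 -217 211; done
```

```text
t 27.73 at [ 638.6 -217.9  219.8] [ 1.7999e+02 -5.0000e-02 -9.4200e+00] gap 0.2 grip 2.3 F [1.7 0.3 5.3] j6 76.2
shift(0.1m) [-0.014 -0.007  0.088] wz 0.0
t 28.1 at [ 638.7 -217.9  219.3] [ 1.7998e+02 -6.0000e-02 -9.4200e+00] gap 0.2 grip 7.7 F [-4.5  1.8 15.3] j6 76.2
shift(0.1m) [-0.015 -0.007  0.083] wz 0.0
```

Bottomed out: 15 N with no further travel. I retreat clear, check once and hand in.

```bash
python3 -m jog '0 0 0.005 0 0 0 1;0 0 0 0 0 0 1;0 0 -0.2 0 0 0 1;0 0 -0.4 0 0 0 1;0 0 -0.4 0 0 0 1'>/dev/null; python3 -m jog '-0.4 0 -0.2 0 0 0 1;-0.4 0 0 0 0 0 1;-0.4 0 0 0 0 0 1;0 0 0 0 0 0 1;0 0 0 0 0 0 1'; python3 - <<'E'
from h import *
S=snapshot("side");cv2.imwrite('pics/g7.png',crop(S,(180,150,400,310),3))
E
```

```text
time: 29.35
tool_pos: [520.2, -198.2, 337.3]
tcp_rot: [180.0, -0.0, -9.4]
ft_force: [0.6, 0.6, 0.2]
finger_gap: -0.3
grip_force: 0.0
```

View pics/g7.png

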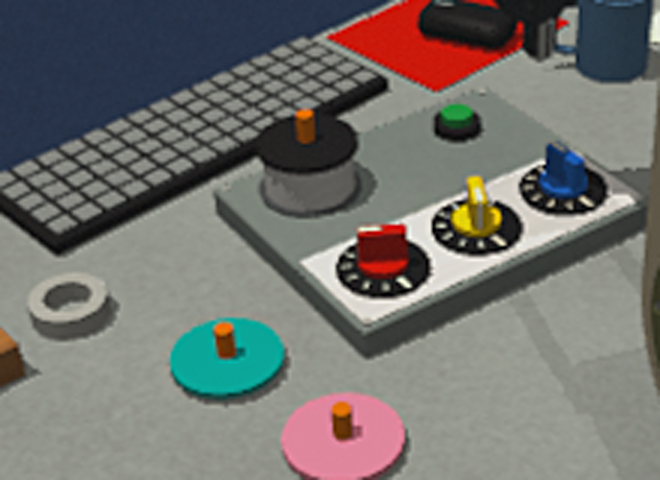

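The cover is seated at crop pixel (308,142), the button is back up at (457,115), the dials are set and the arm is clear.

```bash
python3 -c "from bench import *; print(hand_in())"
```

```text
the job is handed in; nothing more can be done
None
```

The job is handed in at about 29 s of the 67 s allowed: the cover is seated level on the pot, red reads 4, yellow 1 and blue 6 (each within about 1.5°), and the green button was pressed to its stop and has sprung back; no verdict came back.

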